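# Lock the comb rod on its flat

### The job

The icing-comb holder has come loose: swing the black knob on its rod upright, so that the flat on the rod faces straight up at the locking screw, and let go. Then take the T-handled hex key from its wooden rest, fit it into the screw on top of the holder and tighten clockwise by feel until the screw bites firmly on the flat, without forcing it. Leave the key standing in the screw, and leave the other things on the bench where they are.

Things in the scene. Friction and masses are not known exactly. Their poses are not given: they have to be found in the camera images.
- rod_knob (a point): Centre of the black ball knob (26 mm diameter) on the rod's lever (10 mm thick), 55 mm from the rod's axis, 85 mm along it from the screw. y axis: along the rod, away from the screw; z: out along the lever. Pinched from above by fingers that close parallel to the rod it turns between the pads on its arc. About 3 N turns the rod; it stays put.
- rod_axis (a point): On the axis of the steel rod (20 mm diameter, one flat cut along it about 7 mm from the axis), below the screw, 100 mm above the bench, inside the aluminium collar block (46 x 36 mm, top at 122 mm; base plate 120 x 150 mm). y axis along the rod towards the knob, z out of the flat. The lever stands out of the flat side; a toothed comb plate hangs from the rod's other end.
- rod (a joint): Turn of the rod, rad. 0: flat faces straight up at the screw, lever and knob upright. Positive: knob tips about the point's +y axis (towards the holder's +x side). Starts 0.5 to 1.1 rad on the minus side, the knob leaning towards the robot.
- flat: The worn part of the rod below the screw, inside the collar; origin on the rod's axis, z axis out of the flat. How deep the flat is worn differs from piece to piece by 3 mm in all, unseen.
- screw_mouth (a point): Centre of the top of the dark steel screw head (about 30 mm across), 150 mm above the bench; the head turns but stays at this height. Vertical hex socket: 17 mm across flats, 14 mm deep below a 4 mm deep countersunk lead-in about 23 mm across; floor 18 mm below this point. The socket's flats look along the point's x axis and every 60 degrees from it.
- screw (a joint): Turn of the locking screw, rad: 0 at the start, growing clockwise seen from above; its tip inside the collar goes down 7 mm per rad. It runs freely at about 0.1 N m until the tip meets the flat between 0.45 and 1 rad (or the round of the rod below 0.35 rad if the flat is not up). Then the torque rises steeply: 0.2 to 0.28 N m above free running is tight, 0.38 above bruises the rod.
- key_bar (a point): Centre of the key's black T-bar: 70 mm long along the point's x axis, 14 mm wide (y), 16 mm high; about 97 mm above the bench at the start. Below it a 12 mm stem (30 mm), a 34 mm flange and a 40 mm long steel hex, 16 mm across flats, tip 82 mm below this point. About 0.12 kg. The hex's flats look along the point's x axis and every 60 degrees from it.
- key_tip (a point): Centre of the lower end face of the hex key, on its axis, 82 mm below the bar's centre; same axes.
- key_rest: Wooden block 60 x 60 x 55 mm, heavy; origin at the centre of its underside. The key stands in its 22 mm square hole, the flange resting on its top.
- cup0: Glass custard cup, 76 mm across, 58 mm high; origin under its centre.
- cup1: Glass custard cup, 76 mm across, 58 mm high; origin under its centre.
- cake_stand: White ceramic cake stand, 180 mm across, 92 mm high; origin under its centre.
- scraper: Steel scraper comb lying on the bench, about 120 x 100 x 11 mm; origin under its centre.
- organiser: Purple plastic tip organiser, 160 x 200 x 68 mm with its hinged lid shut; origin under its centre; fixed.
- piping_tip0: Steel piping tip, a cone 25 mm across and 35 mm high; origin under its centre.
- piping_tip1: Steel piping tip, a cone 25 mm across and 35 mm high; origin under its centre.
Mind the look-alikes: they are no part of the job. There is more than one size of the part that bears key_bar; the job needs the smaller. What is shaped like the part that bears rod_knob but red is not meant.

How it is judged:
By the outcome, as a careful person would: the job done as asked, in the order asked, and still so for the second after the job is handed in, with the robot touching nothing.
It also fails if it takes over 72 s, if anything falls off the work surface, if the arm or the gripper's body presses on something with over 40 N, if the wrist force passes 120 N, or if a joint passes its speed limit or range.

### The arm

A 6-joint arm with a two-finger parallel gripper is mounted at the origin on the work surface. World frame = base frame: x ahead of the robot, y to its left, z up, the work surface at z = 0. Lengths are in m, angles in rad, forces in N, time in s.
With the tool pointing down it reaches from about 0.275 to 0.825 m from the base axis. Payload 4.9 kg.
Tool frame: the origin (TCP) lies at the centre of the arm's flange, where the gripper is bolted on; the fingertips stand env.nose_length ahead of it and the grasp point (between the pads) lies 155 mm ahead of it (env.nose_length is the distance from the TCP to the fingertips, in m); z points along the fingers, y is the direction in which the jaws open and shut (so a half turn about z gives the same grasp; the last joint's range is limited). The gripper opens to 85 mm and grips with 20 to 120 N. Pads are 22 mm wide; open, the fingers measure 114 mm over their backs; the gripper's body (76 mm by 85 mm) begins 54 mm behind the grasp point. The pads swing forward as they close: fully open they stand 13 mm farther back than shut.
Start: joints at [-1.305, 0.326, -0.193, 1.052, 0, 1.437], TCP at [0.214, -0.507, 0.405] pointing down, gripper open.
Joint ranges: [-2.65, 2.65], [-0.97, 1.79], [-1.3, 1.35], [-1.93, 2.1], [-1.47, 1.37], [-3.14, 3.14]. Speed limits (rad/s): [2.57, 2.57, 3.14, 3.14, 3.14, 3.14].

### API

Orientations are given as a unit quaternion [w, x, y, z].
In Python, from workcell import env gives the robot as it stands.
- The arm moves only by the tool apply_moves, never from a script. Its argument "motion" is a list of rows, each an object with "offset": the shift along the tool's x, y, z in mm, a list of three; "rot": the turn, a rotation vector about the tool's x, y, z in degrees, a list of three. A call has 1 to 20 rows; each row shifts and turns the commanded pose from where the row before left it, along the tool's axes as they then stand; what a row does not reach is not made up. A row lasts 1/12 s, in which the tool goes at most 41.7 mm and 7.16 degrees, less where a joint would pass 70% of its speed; a pose out of reach is approached as far as the arm can. A call is refused whole if a number of a shift passes 41.7 or a number of a turn 7.16, either way. A call with a gripper value outside its range is refused whole. "gripper" is the gripper command: -1 is fully open, 1 is shut, values between are in proportion, set as the call begins (left out, the last holds). The fingers move at their own pace and stop on an object; the grip force is fixed at half the most. Time passes only in rows, so rows that do not move let the fingers close. It gives the time, the measured TCP pose, the force and the opening at its end, in the units of the state.
- env.sense(): the state, without advancing time (a new reading comes with each control period).
- env.get_image(name): name is "scene" or "top" or "wrist"; returns a dict with "frame" (400x640x3 uint8, red, green, blue), "fx", "fy", "cx", "cy" (pixels), "extrinsics" (4x4, takes a point from world to camera coordinates). Camera axes: x right, y up, looking along -z (the intrinsics and any distortion apply to the point x, -y, -z); pixel columns grow to the right and rows downward; lengths in m; the calibration is good to about 2 mm. A picture is of the moment at which its call begins. There is no depth.
- env.finish_job(): hands the job in, once; it reports no verdict.
The state is a dict: "time": time; "q": joint angles; "qvel": joint speeds; "joint_torque": joint torques, N m; "position": TCP position; "tool_rot": TCP orientation; "ft_force": force on the tool from outside, world axes, zero at the start; "torque": the same for the moment, N m; "grip_width": opening from 0.0 (shut) to 1.0 (fully open).
Only numpy, scipy, OpenCV 4.12 (cv2) and the standard library are available. Lean on these libraries where they do the work, as an engineer would, in place of code of your own. Each camera call takes 0.05 s, during which the arm holds its last target. There are 200 camera calls.

## Working session

There is one attempt and no reset: what is moved stays moved. The work goes in short steps, Python scripts to look and compute and a tool call to move; the robot and the scene stay as the last step left them, time stands still between calls to the robot, and variables do not carry over. Pictures are saved under pics/ and viewed, on a budget of 10 in all, crops included, one or two more only if the job needs it, and the job is handed in when it is done.

Besides the shell and the picture viewer there is one more tool, called as a command line: name --argument value ..., lists and objects as JSON in quotes. apply_moves: Moves the arm, as the interface text tells. Its arguments: {"type":"object","properties":{"motion":{"type":"array","items":{"type":"object","properties":{"offset":{"type":"array","items":{"type":"number"}},"rot":{"type":"array","items":{"type":"number"}}}}},"gripper":{"type":"number"}},"required":["motion"]}

```bash
ls; mkdir -p pics; cat > h.py <<'E'
import numpy as np, cv2
from workcell import env
def grab(n,save=None):
    d=env.get_image(n)
    if save: cv2.imwrite('pics/'+save,d['frame'][:,:,::-1])
    return d
def ray(d,u,v):
    E=np.array(d['extrinsics']);R,t=E[:3,:3],E[:3,3]
    c=np.array([(u-d['cx'])/d['fx'],-(v-d['cy'])/d['fy'],-1.])
    return -R.T@t, R.T@c
def onz(d,u,v,z):
    o,r=ray(d,u,v); return o+r*(z-o[2])/r[2]
def proj(d,p):
    E=np.array(d['extrinsics']);c=E[:3,:3]@np.array(p)+E[:3,3]
    return d['cx']+d['fx']*c[0]/-c[2], d['cy']+d['fy']*-c[1]/-c[2]
def tri(d1,p1,d2,p2):
    A=[];b=[]
    for d,p in((d1,p1),(d2,p2)):
        o,r=ray(d,*p);r=r/np.linalg.norm(r);M=np.eye(3)-np.outer(r,r);A.append(M);b.append(M@o)
    return np.linalg.lstsq(np.vstack(A),np.hstack(b),rcond=None)[0]
E
python3 - <<'E'
from h import *
s=env.sense();print(s,env.nose_length)
for n in('scene','top'):
    d=grab(n,n+'0.png');print(n,d.keys(),d['fx'],d['cx'],d['cy'],np.round(d['extrinsics'],3).tolist())
E
```

```text
pics
{'time': 0.0, 'q': array([-1.30519291e+00,  3.26972527e-01, -1.93603648e-01,  1.05198692e+00,
       -3.94419730e-05,  1.43658711e+00]), 'qvel': array([ 0.00024554, -0.0001659 , -0.00183672,  0.00222524, -0.00215322,
        0.00036436]), 'joint_torque': array([-5.80736560e-04, -4.43394005e+01,  2.62445945e+01,  1.53428852e-02,
       -1.26088025e-04, -1.05433111e-05]), 'position': array([ 0.21401045, -0.50634448,  0.40387846]), 'tool_rot': array([-8.80182024e-04,  9.80084800e-01,  1.98577452e-01, -7.76723572e-05]), 'ft_force': array([-0.77359855,  0.17882172, -0.247747  ]), 'torque': array([ 0.00669026, -0.01275341, -0.02221693]), 'grip_width': 0.9989632559058742} 0.1734
scene dict_keys(['frame', 'fx', 'fy', 'cx', 'cy', 'extrinsics']) 370.38966618978975 323.89864702003524 196.7065311866146 [[0.562, 0.827, -0.007, -0.312], [-0.441, 0.307, 0.844, 0.154], [0.7, -0.472, 0.537, -1.596], [0.0, 0.0, 0.0, 1.0]]
top dict_keys(['frame', 'fx', 'fy', 'cx', 'cy', 'extrinsics']) 435.5928210117718 319.4534248612646 205.63314080818682 [[0.022, -1.0, 0.001, -0.033], [0.991, 0.022, 0.135, -0.576], [-0.135, -0.002, 0.991, -1.196], [0.0, 0.0, 0.0, 1.0]]
```

View pics/scene0.png

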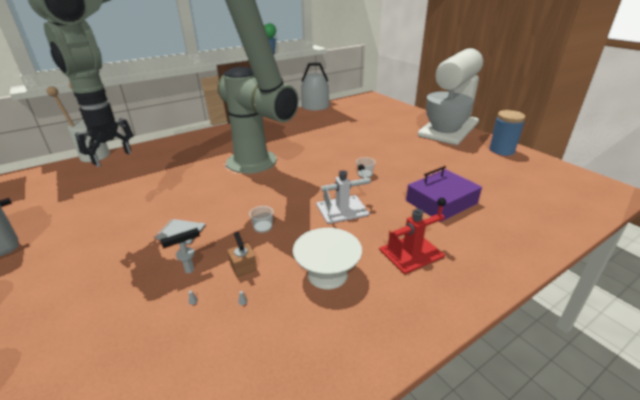

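View pics/top0.png

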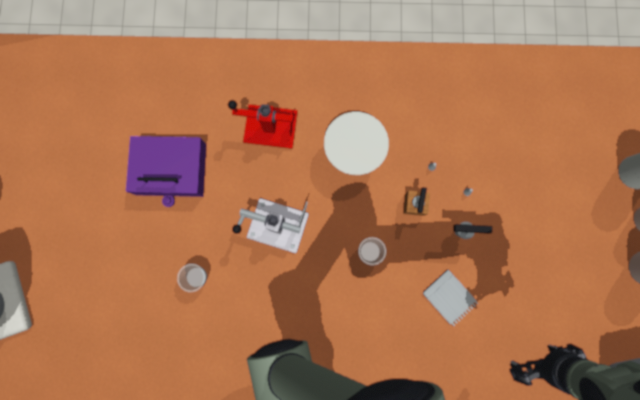

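Top view: the aluminium holder is at (275,223) with its knob at (237,229). The look-alike red holder is at (265,120). There are two T-keys: one in a wooden block at (418,200), and a longer, bigger one at (472,229). I'll confirm with an enlarged montage.

```bash
python3 - <<'E'
from h import *
t=cv2.imread('pics/top0.png');s=cv2.imread('pics/scene0.png')
f=lambda im,x,y,w,h:cv2.resize(im[y:y+h,x:x+w],(400,300),interpolation=cv2.INTER_CUBIC)
m=np.vstack([np.hstack([f(t,225,180,100,75),f(t,395,170,120,90)]),np.hstack([f(s,305,150,100,75),f(s,150,205,140,105)])])
cv2.imwrite('pics/m1.png',m)
E
```

```text
(no output)
```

View pics/m1.png

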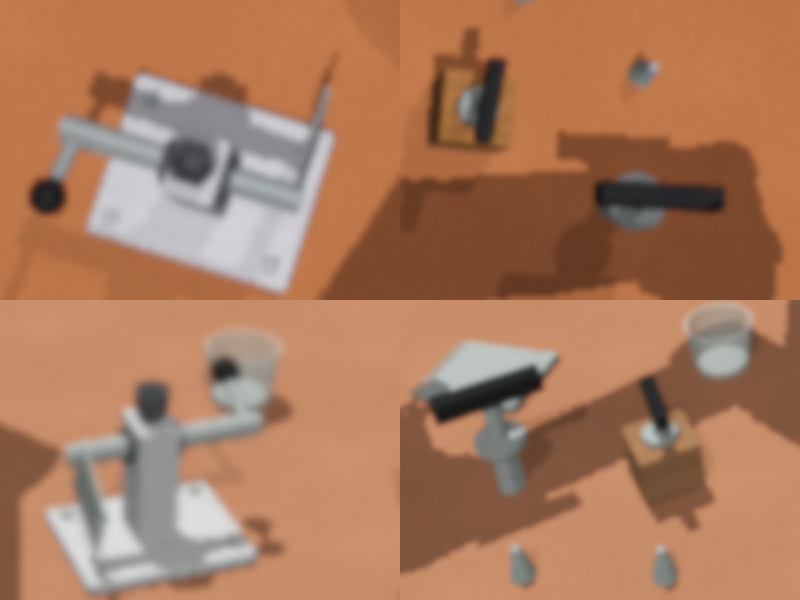

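The montage shows the small key in the wooden block (bar about 23 px long in top view). The big one stands bare on the bench, about 36 px long, so the rest key is the one meant. The aluminium holder has the black knob leaning towards the robot. Next I triangulate.

```bash
python3 - <<'E'
from h import *
t=grab('top');s=grab('scene')
def blob(d,x0,y0,x1,y1,th=45):
    g=d['frame'][y0:y1,x0:x1].max(2);m=(g<th).astype(np.uint8)
    n,l,st,c=cv2.connectedComponentsWithStats(m)
    i=1+np.argmax(st[1:,4]);ys,xs=np.where(l==i)
    r=cv2.minAreaRect(np.c_[xs+x0,ys+y0].astype(np.float32))
    return c[i]+[x0,y0],st[i,4],r
kt,ks=blob(t,228,218,246,240),blob(s,352,160,370,177)
print('knob',kt,ks,tri(t,kt[0],s,ks[0]))
bt,bs=blob(t,412,180,432,218),blob(s,230,230,250,256)
print('bar',bt,bs,tri(t,bt[0],s,bs[0]))
print('bar97',onz(t,*bt[0],.100),onz(s,*bs[0],.098))
c,(w,h),a=bt[2];bp=cv2.boxPoints(bt[2]);print([onz(t,*p,.105)[:2].round(4) for p in bp])
st=blob(t,262,208,284,228,75);ss=blob(s,335,168,351,182,75)
print('screw',st,ss,onz(t,*st[0],.150),tri(t,(272.5,219.5),s,(343,172)))
# rod ends in top at z=.11 (ridge)
a=onz(t,243,211.5,.105);b=onz(t,297.5,228,.105);print('rod',a,b,np.degrees(np.arctan2(*(a-b)[1::-1])))
E
```

```text
knob (array([236.5483871 , 228.58064516]), np.int32(31), ((236.5, 228.5), (5.0, 5.0), 90.0)) (array([360.8, 167.4]), np.int32(5), ((361.0, 167.5), (1.0, 2.0), 90.0)) [0.4984673  0.19355831 0.12657872]
bar (array([420.93103448, 199.9137931 ]), np.int32(58), ((420.7585144042969, 199.9547119140625), (3.0714755058288574, 20.39459800720215), 10.619654655456543)) (array([237.38461538, 237.        ]), np.int32(13), ((237.4310302734375, 237.3275909423828), (7.242117881774902, 1.6712579727172852), 68.19859313964844)) [ 0.58746341 -0.29654214  0.10440086]
bar97 [ 0.58942641 -0.29439606  0.1       ] [ 0.57748237 -0.29690077  0.098     ]
[array([ 0.5619, -0.2834]), array([ 0.6167, -0.294 ]), array([ 0.6153, -0.3022]), array([ 0.5606, -0.2915])]
screw (array([271.84615385, 221.61538462]), np.int32(26), ((271.8000183105469, 221.40003967285156), (8.049844741821289, 4.472135543823242), 26.56505012512207)) (array([342.8 , 176.12]), np.int32(25), ((343.0, 176.5), (5.0, 4.0), 90.0)) [0.51704954 0.10028672 0.15      ] [0.52235601 0.09848285 0.14898163]
rod [0.54689184 0.18343507 0.105     ] [0.50580919 0.03632904 0.105     ] 74.39642124986293
```

apply_moves --motion '[{"rot": [0, 0, -7.07]}, {"rot": [0, 0, -7.07]}, {"rot": [0, 0, -7.07]}, {"rot": [0, 0, -7.07]}, {"rot": [0, 0, -7.07]}, {"rot": [0, 0, -7.07]}, {"rot": [0, 0, -7.07]}, {"rot": [0, 0, -7.07]}, {"rot": [0, 0, -7.07]}, {"rot": [0, 0, -7.07]}, {"rot": [0, 0, -7.07]}, {"rot": [0, 0, -7.07]}, {"rot": [0, 0, -7.07]}, {"rot": [0, 0, -7.07]}, {"rot": [0, 0, -7.07]}, {"rot": [0, 0, -7.07]}, {"rot": [0, 0, -7.07]}, {"rot": [0, 0, -7.07]}, {"rot": [0, 0, -7.07]}, {"rot": [0, 0, -7.07]}]' --gripper -1

```text
$.motion[0]: bad value
```

```bash
cat >> h.py <<'E'
from scipy.spatial.transform import Rotation as Ro
def R():
    return Ro.from_quat(np.roll(env.sense()['tool_rot'],-1)).as_matrix()
def to(p,off=.155):
    "tool-frame mm from present TCP so that grasp point is at world p"
    s=env.sense();r=R();return np.round(1000*r.T@(np.array(p)+[0,0,off]-s['position']),1)
def st():
    s=env.sense();r=R();print('t',round(s['time'],2),'tcp',s['position'].round(4),'x@',np.degrees(np.arctan2(r[1,0],r[0,0])).round(2),'z',r[:,2].round(4),'F',s['ft_force'].round(2),'T',s['torque'].round(3),'grip',round(s['grip_width'],3),'q',s['q'].round(2))
E
python3 - <<'E'
from h import *
st();print(to([.498,.19,.23]))
E
```

```text
t 0.2 tcp [ 0.214  -0.5065  0.4042] x@ 22.9 z [-3.e-04  1.e-03 -1.e+00] F [ 0.93 -0.28 -0.65] T [0.043 0.008 0.003] grip 0.998 q [-1.31  0.33 -0.19  1.05  0.    1.44]
[ 532.6 -531.    19.8]
```

apply_moves --motion '[{"offset": [0, 0, 0], "rot": [0, 0, -7.07]}, {"offset": [0, 0, 0], "rot": [0, 0, -7.07]}, {"offset": [0, 0, 0], "rot": [0, 0, -7.07]}, {"offset": [0, 0, 0], "rot": [0, 0, -7.07]}, {"offset": [0, 0, 0], "rot": [0, 0, -7.07]}, {"offset": [0, 0, 0], "rot": [0, 0, -7.07]}, {"offset": [0, 0, 0], "rot": [0, 0, -7.07]}, {"offset": [0, 0, 0], "rot": [0, 0, -7.07]}, {"offset": [0, 0, 0], "rot": [0, 0, -7.07]}, {"offset": [0, 0, 0], "rot": [0, 0, -7.07]}, {"offset": [0, 0, 0], "rot": [0, 0, -7.07]}, {"offset": [0, 0, 0], "rot": [0, 0, -7.07]}, {"offset": [0, 0, 0], "rot": [0, 0, -7.07]}, {"offset": [0, 0, 0], "rot": [0, 0, -7.07]}, {"offset": [0, 0, 0], "rot": [0, 0, -7.07]}, {"offset": [0, 0, 0], "rot": [0, 0, -7.07]}, {"offset": [0, 0, 0], "rot": [0, 0, -7.07]}, {"offset": [0, 0, 0], "rot": [0, 0, -7.07]}, {"offset": [0, 0, 0], "rot": [0, 0, -7.07]}, {"offset": [0, 0, 0], "rot": [0, 0, -7.07]}]' --gripper -1

```text
time: 1.87
position: [0.2141, -0.5065, 0.4044]
tool_rot: [-0.0, 0.133, 0.991, 0.0]
ft_force: [0.1, 0.4, 1.4]
grip_width: 1.002
```

```bash
python3 - <<'E'
from h import *
st();print(to([.50,.165,.25]))
E
```

```text
t 1.87 tcp [ 0.2141 -0.5065  0.4044] x@ 164.66 z [-1.e-04  5.e-04 -1.e+00] F [0.12 0.36 1.36] T [-0.011  0.018  0.037] grip 1.002 q [-1.31  0.33 -0.19  1.05 -0.   -1.04]
[-9.810e+01  7.233e+02 -3.000e-01]
```

apply_moves --motion '[{"offset": [-5.4, 40, 0], "rot": [0, 0, 0]}, {"offset": [-5.4, 40, 0], "rot": [0, 0, 0]}, {"offset": [-5.4, 40, 0], "rot": [0, 0, 0]}, {"offset": [-5.4, 40, 0], "rot": [0, 0, 0]}, {"offset": [-5.4, 40, 0], "rot": [0, 0, 0]}, {"offset": [-5.4, 40, 0], "rot": [0, 0, 0]}, {"offset": [-5.4, 40, 0], "rot": [0, 0, 0]}, {"offset": [-5.4, 40, 0], "rot": [0, 0, 0]}, {"offset": [-5.4, 40, 0], "rot": [0, 0, 0]}, {"offset": [-5.4, 40, 0], "rot": [0, 0, 0]}, {"offset": [-5.4, 40, 0], "rot": [0, 0, 0]}, {"offset": [-5.4, 40, 0], "rot": [0, 0, 0]}, {"offset": [-5.4, 40, 0], "rot": [0, 0, 0]}, {"offset": [-5.4, 40, 0], "rot": [0, 0, 0]}, {"offset": [-5.4, 40, 0], "rot": [0, 0, 0]}, {"offset": [-5.4, 40, 0], "rot": [0, 0, 0]}, {"offset": [-5.4, 40, 0], "rot": [0, 0, 0]}, {"offset": [-5.4, 40, 0], "rot": [0, 0, 0]}, {"offset": [0, 0, 0], "rot": [0, 0, 0]}, {"offset": [0, 0, 0], "rot": [0, 0, 0]}]'

```text
time: 3.53
position: [0.5026, 0.1621, 0.4041]
tool_rot: [-0.0, 0.135, 0.991, -0.0]
ft_force: [-0.5, -0.7, -0.9]
grip_width: 0.997
```

```bash
python3 - <<'E'
from h import *
st();d=grab('wrist','w1.png')
for n,p in dict(knob=[.498,.194,.127],screw=[.522,.0985,.15],far=[.545,.18,.11]).items(): print(n,proj(d,p))
E
```

```text
t 3.53 tcp [0.5026 0.1621 0.4041] x@ 164.52 z [-8.e-04 -3.e-04 -1.e+00] F [-0.46 -0.67 -0.94] T [-0.025  0.008  0.019] grip 0.997 q [ 0.17  0.29 -0.25  1.04 -0.    0.44]
knob (np.float64(353.42142136215193), np.float64(186.32622342339275))
screw (np.float64(256.4992817076413), np.float64(247.04768203968024))
far (np.float64(348.86274425792925), np.float64(228.9810789162785))
```

View pics/w1.png

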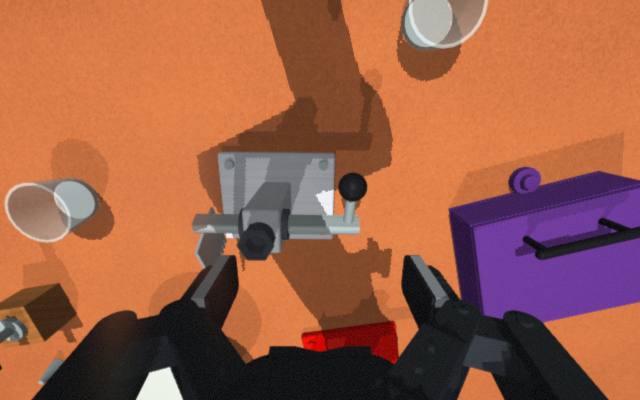

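Wrist view: the knob is at (353,187), right where predicted. The screw head is at about (256,241), and the rod runs nearly horizontal from (197,224) to (360,227). Next I refine the numbers.

```bash
python3 - <<'E'
from h import *
d=grab('wrist');g=cv2.cvtColor(d['frame'],cv2.COLOR_RGB2GRAY)
def blob(x0,y0,x1,y1,th):
    m=(d['frame'][y0:y1,x0:x1].max(2)<th).astype(np.uint8);n,l,s,c=cv2.connectedComponentsWithStats(m);i=1+np.argmax(s[1:,4]);return c[i]+[x0,y0],s[i]
k,_=blob(335,168,372,206,60);print('knob',k,_,onz(d,*k,.127))
s,_=blob(235,215,282,265,60);print('screw',s,_,onz(d,256,241,.15))
# rod edges at columns
for c in (205,225,300,325,340): 
    col=d['frame'][:,c].astype(int);bl=(col[:,2]>90)&(abs(col[:,0]-col[:,2])<25); ys=np.where(bl[205:245])[0]+205; print(c,ys.min(),ys.max())
a,b=onz(d,215,224,.11),onz(d,345,227,.11);print(np.degrees(np.arctan2(*(b-a)[1::-1])))
k3=onz(d,*k,.127); print(to(k3))
E
```

```text
knob [353.92751236 186.69192751] [  5   5  28  28 607] [0.49792007 0.19301163 0.127     ]
screw [258.40313112 241.56457926] [   5    8   37   37 1022] [0.51567792 0.09862778 0.15      ]
205 223 235
225 205 233
300 205 238
325 205 238
340 216 233
72.90793842700398
[ 12.7  30.8 122.2]
```

apply_moves --motion '[{"offset": [12.5, 31, 0], "rot": [0, 0, 1]}, {"offset": [0, 0, 31], "rot": [0, 0, 0]}, {"offset": [0, 0, 31], "rot": [0, 0, 0]}, {"offset": [0, 0, 31], "rot": [0, 0, 0]}, {"offset": [0, 0, 30], "rot": [0, 0, 0]}, {"offset": [0, 0, 0], "rot": [0, 0, 0]}, {"offset": [0, 0, 0], "rot": [0, 0, 0]}]'

```text
time: 4.22
position: [0.4979, 0.192, 0.281]
tool_rot: [-0.002, 0.146, 0.989, -0.001]
ft_force: [-0.0, 0.8, 0.5]
grip_width: 0.999
```

apply_moves --motion '[{"offset": [0, 0, 0], "rot": [0, 0, 0]}, {"offset": [0, 0, 0], "rot": [0, 0, 0]}, {"offset": [0, 0, 0], "rot": [0, 0, 0]}, {"offset": [0, 0, 0], "rot": [0, 0, 0]}, {"offset": [0, 0, 0], "rot": [0, 0, 0]}, {"offset": [0, 0, 0], "rot": [0, 0, 0]}, {"offset": [0, 0, 0], "rot": [0, 0, 0]}, {"offset": [0, 0, 0], "rot": [0, 0, 0]}]' --gripper 1

```text
time: 4.88
position: [0.4988, 0.1935, 0.2821]
tool_rot: [0.0, 0.145, 0.989, 0.0]
ft_force: [-1.2, -1.4, 4.5]
grip_width: 0.274
```

```bash
python3 - <<'E'
from h import *
st();d=grab('wrist','w2.png')
E
```

```text
t 4.88 tcp [0.4988 0.1935 0.2821] x@ 163.31 z [ 5.e-04  0.e+00 -1.e+00] F [-1.17 -1.41  4.54] T [-0.169  0.19   0.062] grip 0.274 q [ 0.23  0.41 -0.4   0.75 -0.    0.52]
```

View pics/w2.png

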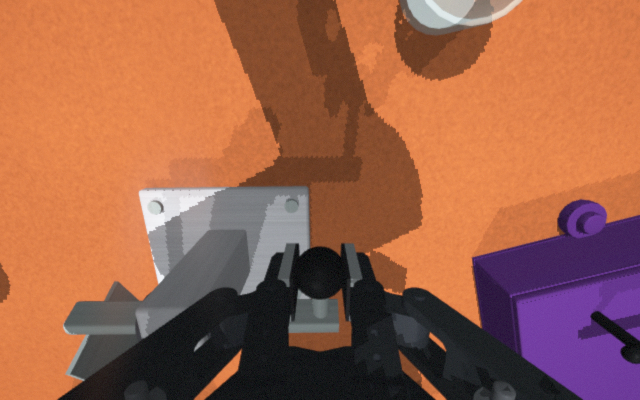

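Wrist view: the knob sits between the pads at (320,272). The plate edge runs level from (140,188) to (308,187), so the tool yaw matches the rod. Next I locate the rod's axis.

```bash
python3 - <<'E'
from h import *
d=grab('wrist');im=d['frame'].astype(int)
e=np.array([-R()[:2,0]]).ravel();k=env.sense()['position'][:2];print('e',e,'knob',k@e)
for c in (85,100,115):
    b=(abs(im[:,c,0]-im[:,c,2])<40);ys=np.where(b[280:350])[0]+280;print(c,ys.min(),ys.max())
    for y in (ys.min(),317.5,ys.max()): print(onz(d,c,y,.1)[:2]@e)
# from top camera
t=grab('top')
for u in (250,256,262,285,291):
    col=t['frame'][195:240,u].astype(int);print(u,[tuple(x) for x in col[8:40:2,[0,2]]])
for uv in((246,212.5),(256,214.5),(262,216.5),(286,224)): print(uv,onz(t,*uv,.1)[:2]@e, onz(t,*uv,.1)[:2])
# base plate edge vs holder: corners in w2
for uv in((140,189),(308,187)): print('plate',onz(d,*uv,.01),onz(d,*uv,.01)[:2]@e)
E
```

```text
e [ 0.95790266 -0.28709314] knob 0.4221961575654583
85 302 349
0.4597869632427127
0.4717530563588863
0.4976470188973712
100 302 349
0.45980509036014183
0.4717719491696136
0.49766762282698973
115 282 349
0.4450730427934278
0.4717908432258975
0.49768822817397046
250 [(np.int64(127), np.int64(45)), (np.int64(127), np.int64(46)), (np.int64(127), np.int64(45)), (np.int64(126), np.int64(51)), (np.int64(112), np.int64(93)), (np.int64(111), np.int64(116)), (np.int64(97), np.int64(102)), (np.int64(86), np.int64(81)), (np.int64(117), np.int64(59)), (np.int64(127), np.int64(57)), (np.int64(127), np.int64(76)), (np.int64(124), np.int64(95)), (np.int64(89), np.int64(80)), (np.int64(55), np.int64(59)), (np.int64(61), np.int64(65)), (np.int64(58), np.int64(62))]
256 [(np.int64(127), np.int64(57)), (np.int64(127), np.int64(77)), (np.int64(128), np.int64(99)), (np.int64(132), np.int64(122)), (np.int64(129), np.int64(128)), (np.int64(115), np.int64(119)), (np.int64(113), np.int64(119)), (np.int64(97), np.int64(103)), (np.int64(89), np.int64(93)), (np.int64(128), np.int64(132)), (np.int64(138), np.int6
[... 1347 characters left out ...]
144)), (np.int64(141), np.int64(145)), (np.int64(139), np.int64(144)), (np.int64(141), np.int64(145)), (np.int64(141), np.int64(145)), (np.int64(141), np.int64(144)), (np.int64(127), np.int64(132)), (np.int64(111), np.int64(117)), (np.int64(108), np.int64(114)), (np.int64(83), np.int64(88)), (np.int64(104), np.int64(108)), (np.int64(120), np.int64(124))]
(246, 212.5) 0.4714438961521795 [0.54495455 0.17614324]
(256, 214.5) 0.4746020328029383 [0.54013286 0.14905502]
(262, 216.5) 0.47445119872740316 [0.53508334 0.13273237]
(286, 224) 0.4751238427365904 [0.51628905 0.0676812 ]
plate [0.44170494 0.04446347 0.01      ] 0.4103451812831969
plate [0.48275612 0.18694746 0.01      ] 0.40876203652450505
```

apply_moves --motion '[{"offset": [-3, 0, -4.3], "rot": [0, 0, 0]}, {"offset": [-3, 0, -4.2], "rot": [0, 0, 0]}, {"offset": [-3.4, 0, -3.4], "rot": [0, 0, 0]}, {"offset": [-3.4, 0, -3.4], "rot": [0, 0, 0]}, {"offset": [-3.9, 0, -2.8], "rot": [0, 0, 0]}, {"offset": [-4, 0, -2.7], "rot": [0, 0, 0]}, {"offset": [-4.4, 0, -2.1], "rot": [0, 0, 0]}, {"offset": [-4.4, 0, -2], "rot": [0, 0, 0]}, {"offset": [-4.7, 0, -1.3], "rot": [0, 0, 0]}, {"offset": [-4.7, 0, -1.2], "rot": [0, 0, 0]}, {"offset": [-4.8, 0, -0.5], "rot": [0, 0, 0]}, {"offset": [-4.8, 0, -0.3], "rot": [0, 0, 0]}, {"offset": [0, 0, 0], "rot": [0, 0, 0]}, {"offset": [0, 0, 0], "rot": [0, 0, 0]}, {"offset": [0, 0, 0], "rot": [0, 0, 0]}]'

```text
time: 6.28
position: [0.545, 0.1795, 0.3099]
tool_rot: [-0.0, 0.145, 0.989, -0.0]
ft_force: [1.1, -0.8, -0.1]
grip_width: 0.001
```

```bash
python3 - <<'E'
from h import *
st();s=env.sense();e=np.array([.9579,-.2871]);print(s['position'][:2]@e)
E
```

```text
t 6.28 tcp [0.545  0.1795 0.3099] x@ 163.31 z [-5.e-04 -1.e-04 -1.e+00] F [ 1.08 -0.76 -0.06] T [-0.026 -0.013  0.002] grip 0.001 q [ 0.19  0.45 -0.27  0.86 -0.    0.48]
0.4704961316971823
```

The jaws are shut, so the knob slipped out. I'll look before regrasping.

apply_moves --motion '[{"offset": [0, 0, -40], "rot": [0, 0, 0]}, {"offset": [0, 0, -40], "rot": [0, 0, 0]}, {"offset": [41, 0, -10], "rot": [0, 0, 0]}, {"offset": [0, 0, 0], "rot": [0, 0, 0]}, {"offset": [0, 0, 0], "rot": [0, 0, 0]}, {"offset": [0, 0, 0], "rot": [0, 0, 0]}]' --gripper -1

```text
time: 6.78
position: [0.5062, 0.1913, 0.3999]
tool_rot: [0.0, 0.145, 0.989, -0.0]
ft_force: [-0.1, -0.3, 0.0]
grip_width: 0.844
```

```bash
python3 - <<'E'
from h import *
st();d=grab('wrist','w3.png');t=grab('top','t3.png');s=grab('scene','s3.png')
w=d['frame'][100:400,120:520,::-1]
f=lambda im,x,y,w,h:cv2.resize(im[y:y+h,x:x+w,::-1],(400,300),interpolation=cv2.INTER_CUBIC)
cv2.imwrite('pics/m3.png',np.vstack([cv2.resize(w,(800,600))[:, :][0:600]])[:600] if 0 else np.hstack([w,f(s['frame'],305,130,100,75)]))
E
```

```text
t 6.78 tcp [0.5062 0.1913 0.3999] x@ 163.34 z [ 7.e-04 -1.e-04 -1.e+00] F [-0.11 -0.32  0.02] T [-0.045 -0.038  0.017] grip 0.844 q [ 0.22  0.31 -0.22  1.03 -0.    0.52]
```

View pics/m3.png

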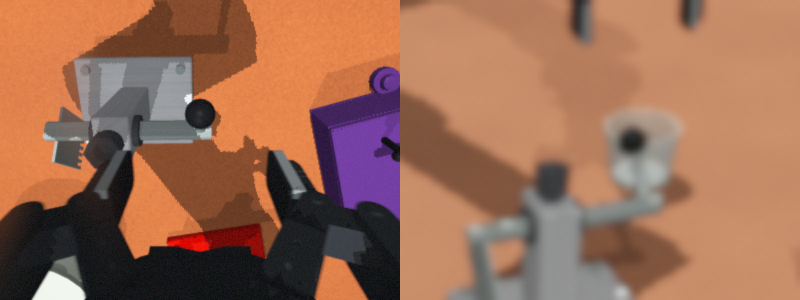

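Wrist part: the knob is now at wrist pixel (320,214), partly raised but not upright. Solve its angle by intersecting the ray with its arc plane.

```bash
python3 - <<'E'
from h import *
d=grab('wrist');x0,y0,x1,y1=302,197,340,232
m=(d['frame'][y0:y1,x0:x1].max(2)<60).astype(np.uint8);n,l,s,c=cv2.connectedComponentsWithStats(m);i=1+np.argmax(s[1:,4]);k=c[i]+[x0,y0];print(k,s[i])
e=np.array([.9579,-.2871,0])
o,r=ray(d,*k)
for z in np.arange(.13,.16,.004):
    p=o+r*(z-o[2])/r[2];print(z.round(3),p.round(4),'x',(p@e-.471).round(4),'rad',np.hypot(p@e-.471,z-.1).round(4))
sc=grab('scene');print(tri(d,k,sc,(363,164.7)))
E
```

```text
[320.22561863 213.83988355] [  4   3  30  29 687]
0.13 [0.5165 0.1876 0.13  ] x -0.0301 rad 0.0425
0.134 [0.5151 0.1881 0.134 ] x -0.0316 rad 0.0464
0.138 [0.5137 0.1885 0.138 ] x -0.0331 rad 0.0504
0.142 [0.5122 0.1889 0.142 ] x -0.0346 rad 0.0544
0.146 [0.5108 0.1893 0.146 ] x -0.0361 rad 0.0585
0.15 [0.5093 0.1898 0.15  ] x -0.0376 rad 0.0625
0.154 [0.5079 0.1902 0.154 ] x -0.0391 rad 0.0667
0.158 [0.5065 0.1906 0.158 ] x -0.0406 rad 0.0708
[0.5118659  0.18939602 0.14370245]
```

```bash
python3 - <<'E'
from h import *
print(to([.5121,.1889,.1355]))
E
```

```text
[ -5.8  -0.3 108.4]
```

apply_moves --motion '[{"offset": [-5.8, 0, 30], "rot": [0, 0, 0]}, {"offset": [0, 0, 30], "rot": [0, 0, 0]}, {"offset": [0, 0, 30], "rot": [0, 0, 0]}, {"offset": [0, 0, 18.5], "rot": [0, 0, 0]}, {"offset": [0, 0, 0], "rot": [0, 0, 0]}, {"offset": [0, 0, 0], "rot": [0, 0, 0]}]'

```text
time: 7.53
position: [0.5118, 0.1892, 0.2902]
tool_rot: [-0.001, 0.145, 0.989, -0.001]
ft_force: [-0.5, 0.1, 0.5]
grip_width: 0.999
```

apply_moves --motion '[{"offset": [0, 0, 0], "rot": [0, 0, 0]}, {"offset": [0, 0, 0], "rot": [0, 0, 0]}, {"offset": [0, 0, 0], "rot": [0, 0, 0]}, {"offset": [0, 0, 0], "rot": [0, 0, 0]}, {"offset": [0, 0, 0], "rot": [0, 0, 0]}, {"offset": [0, 0, 0], "rot": [0, 0, 0]}, {"offset": [0, 0, 0], "rot": [0, 0, 0]}, {"offset": [0, 0, 0], "rot": [0, 0, 0]}]' --gripper 1

```text
time: 8.2
position: [0.5122, 0.1896, 0.2921]
tool_rot: [0.001, 0.145, 0.989, 0.0]
ft_force: [-1.5, -0.1, 6.8]
grip_width: 0.272
```

apply_moves --motion '[{"offset": [-2.4, 0, -1.7], "rot": [0, 0, 0]}, {"offset": [-2.4, 0, -1.6], "rot": [0, 0, 0]}, {"offset": [-2.4, 0, -1.6], "rot": [0, 0, 0]}, {"offset": [-2.9, 0, -1.4], "rot": [0, 0, 0]}, {"offset": [-2.9, 0, -1.4], "rot": [0, 0, 0]}, {"offset": [-2.9, 0, -1.3], "rot": [0, 0, 0]}, {"offset": [0, 0, 0], "rot": [0, 0, 0]}]'

```text
time: 8.78
position: [0.5264, 0.1853, 0.299]
tool_rot: [-0.002, 0.145, 0.989, 0.001]
ft_force: [-3.2, 4.0, -5.1]
grip_width: 0.273
```

```bash
python3 -c "
from h import *
st();print(env.sense()['position'][:2]@np.array([.9579,-.2871]))"
```

```text
t 8.78 tcp [0.5264 0.1853 0.299 ] x@ 163.27 z [-0.0041  0.002  -1.    ] F [-3.19  4.01 -5.13] T [ 1.014  0.695 -0.481] grip 0.273 q [ 0.21  0.43 -0.32  0.82  0.    0.5 ]
0.45105019203112784
```

apply_moves --motion '[{"offset": [-3.1, 0, -0.9], "rot": [0, 0, 0]}, {"offset": [-3.1, 0, -0.8], "rot": [0, 0, 0]}, {"offset": [-3.1, 0, -0.7], "rot": [0, 0, 0]}, {"offset": [-3.2, 0, -0.4], "rot": [0, 0, 0]}, {"offset": [-3.2, 0, -0.3], "rot": [0, 0, 0]}, {"offset": [-3.2, 0, -0.1], "rot": [0, 0, 0]}, {"offset": [0, 0, 0], "rot": [0, 0, 0]}, {"offset": [0, 0, 0], "rot": [0, 0, 0]}]'

```text
time: 9.45
position: [0.5455, 0.1792, 0.3037]
tool_rot: [0.0, 0.145, 0.989, -0.0]
ft_force: [-1.1, -0.4, -0.3]
grip_width: -0.0
```

```bash
python3 -c "
from h import *
st();print(env.sense()['position'][:2]@np.array([.9579,-.2871]))
d=grab('wrist','w4.png')"
```

```text
t 9.45 tcp [0.5455 0.1792 0.3037] x@ 163.29 z [ 2.e-04 -3.e-04 -1.e+00] F [-1.06 -0.41 -0.31] T [ 0.062 -0.065  0.039] grip -0.0 q [ 0.19  0.45 -0.27  0.84 -0.    0.48]
0.4710511429008564
```

View pics/w4.png

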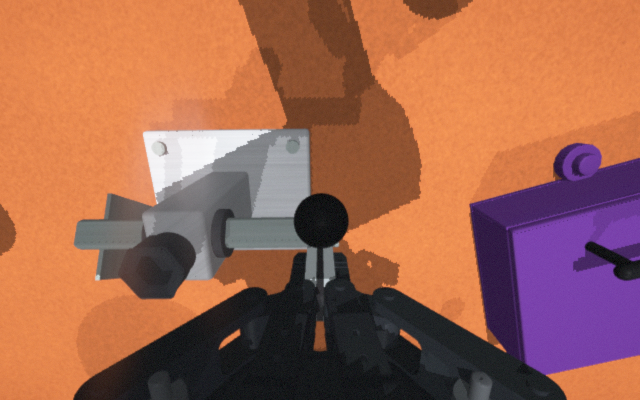

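The knob slipped out again, now at (321,220) just on the robot side of the closed fingers. Pinching sheds it sideways, so I'll measure it and nudge it the rest of the way with the closed fingertips from the robot side.

```bash
cat >> h.py <<'E'
e=np.array([.9579,-.2871,0])
def knob(x0,y0,x1,y1,th=60,ax=.471):
    d=grab('wrist');m=(d['frame'][y0:y1,x0:x1].max(2)<th).astype(np.uint8);n,l,s,c=cv2.connectedComponentsWithStats(m);i=1+np.argmax(s[1:,4]);k=c[i]+[x0,y0];print('px',k,s[i])
    o,r=ray(d,*k);Z=np.arange(.12,.17,.0002);P=o+r*((Z-o[2])/r[2])[:,None]
    rad=np.hypot(P@e-ax,Z-.1);j=np.argmin(abs(rad-.055));p=P[j]
    print('knob',p.round(4),'theta',np.degrees(np.arctan2(p@e-ax,p[2]-.1)).round(2),'err',rad[j]-.055);return p
E
python3 - <<'E'
from h import *
p=knob(290,188,352,250,45);print(to([*(p-.042*e)[:2],.155-.015+.0184]))
E
```

```text
px [320.66460724 221.07149162] [   4    7   54   55 2266]
knob [0.5183 0.1871 0.1472] theta -30.89 err -1.0162432513838304e-06
[70.  -0.3 -9.9]
```

apply_moves --motion '[{"offset": [0, 0, -25], "rot": [0, 0, 0]}, {"offset": [0, 0, -22], "rot": [0, 0, 0]}, {"offset": [35, 0, 0], "rot": [0, 0, 0]}, {"offset": [35, 0, 0], "rot": [0, 0, 0]}, {"offset": [0, 0, 20], "rot": [0, 0, 0]}, {"offset": [0, 0, 19], "rot": [0, 0, 0]}, {"offset": [-5, 0, 0], "rot": [0, 0, 0]}, {"offset": [-5, 0, 0], "rot": [0, 0, 0]}, {"offset": [-4, 0, 0], "rot": [0, 0, 0]}, {"offset": [-4, 0, 0], "rot": [0, 0, 0]}, {"offset": [-3, 0, 0], "rot": [0, 0, 0]}, {"offset": [-3, 0, 0], "rot": [0, 0, 0]}, {"offset": [0, 0, 0], "rot": [0, 0, 0]}]'

```text
time: 10.63
position: [0.5017, 0.1926, 0.3121]
tool_rot: [-0.0, 0.145, 0.989, 0.0]
ft_force: [-3.4, 1.4, 2.6]
grip_width: 0.001
```

apply_moves --motion '[{"offset": [-3, 0, 0], "rot": [0, 0, 0]}, {"offset": [-3, 0, 0], "rot": [0, 0, 0]}, {"offset": [-3, 0, 0], "rot": [0, 0, 0]}, {"offset": [-3, 0, 0], "rot": [0, 0, 0]}, {"offset": [-3, 0, 0], "rot": [0, 0, 0]}, {"offset": [0, 0, 0], "rot": [0, 0, 0]}, {"offset": [0, 0, 0], "rot": [0, 0, 0]}]'

```text
time: 11.22
position: [0.5164, 0.1882, 0.3114]
tool_rot: [0.001, 0.145, 0.989, -0.0]
ft_force: [0.2, 0.4, 0.7]
grip_width: 0.001
```

```bash
python3 -c "
from h import *
st();print(env.sense()['position']@e)"
```

```text
t 11.22 tcp [0.5164 0.1882 0.3114] x@ 163.28 z [ 1.5e-03 -6.0e-04 -1.0e+00] F [0.23 0.43 0.69] T [-0.017  0.004 -0.004] grip 0.001 q [ 0.22  0.4  -0.33  0.83 -0.    0.51]
0.4406448194878115
```

apply_moves --motion '[{"offset": [0, 0, -30], "rot": [0, 0, 0]}, {"offset": [0, 0, -30], "rot": [0, 0, 0]}, {"offset": [-40, 0, -10], "rot": [0, 0, 0]}, {"offset": [0, 0, 0], "rot": [0, 0, 0]}, {"offset": [0, 0, 0], "rot": [0, 0, 0]}]'

```text
time: 11.63
position: [0.5561, 0.1762, 0.3823]
tool_rot: [0.002, 0.146, 0.989, 0.0]
ft_force: [-0.9, -0.1, 0.1]
grip_width: 0.001
```

```bash
python3 -c "
from h import *
st();print(env.sense()['position']@e)
d=grab('wrist','w5.png');print(proj(d,[.5455,.179,.155]))"
```

```text
t 11.63 tcp [0.5561 0.1762 0.3823] x@ 163.21 z [ 4.2e-03 -2.0e-04 -1.0e+00] F [-0.88 -0.09  0.12] T [ 0.026  0.009 -0.044] grip 0.001 q [ 0.18  0.4  -0.14  1.02 -0.    0.47]
0.4820808251765554
(np.float64(319.75898967829795), np.float64(205.19770241208283))
```

View pics/w5.png

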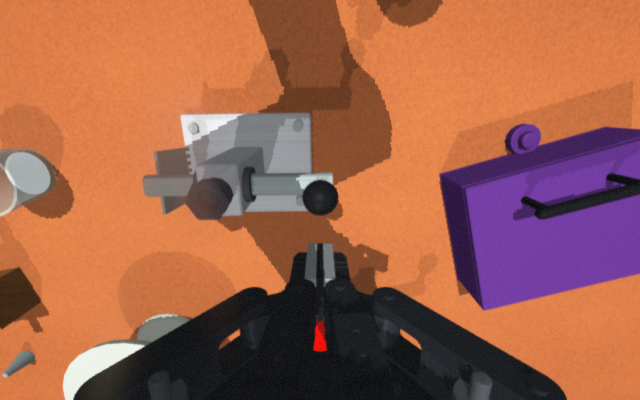

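Knob now at (320,196), near upright; screw head at about (210,198); rod left end spans rows 177 to 195. Compute.

```bash
python3 - <<'E'
from h import *
p=knob(295,172,345,222,45)
d=grab('wrist');g=cv2.cvtColor(d['frame'],cv2.COLOR_RGB2GRAY)
for c in(150,158,268,285): print(c,g[165:212,c].tolist())
for uv in((150,186),(155,177),(155,195)): print(uv,onz(d,*uv,.1)@e)
im=cv2.resize(d['frame'][150:240,170:350,::-1],(800,400),interpolation=cv2.INTER_CUBIC);im=np.clip(im.astype(float)*1.8,0,255).astype(np.uint8);cv2.imwrite('pics/c5.png',im)
print('screw',onz(d,210,198,.15),onz(d,210,198,.15)@e)
E
```

```text
px [320.72979493 200.49939686] [  9  12  34  34 829]
knob [0.5399 0.1809 0.1546] theta -6.03 err -9.61427060715836e-05
150 [151, 150, 152, 148, 153, 152, 153, 153, 149, 151, 152, 153, 154, 142, 110, 102, 102, 110, 121, 127, 128, 125, 128, 127, 125, 124, 125, 126, 128, 124, 123, 123, 124, 126, 127, 128, 138, 149, 152, 151, 152, 153, 154, 152, 153, 152, 148]
158 [117, 112, 111, 111, 110, 111, 111, 110, 111, 112, 111, 115, 114, 109, 96, 98, 101, 108, 118, 125, 126, 126, 130, 126, 121, 122, 124, 123, 121, 124, 125, 124, 124, 125, 122, 127, 149, 153, 154, 156, 160, 155, 154, 155, 153, 154, 154]
268 [121, 121, 126, 120, 123, 124, 125, 124, 126, 132, 147, 148, 130, 90, 88, 93, 109, 120, 123, 121, 124, 123, 123, 124, 126, 127, 128, 131, 127, 125, 126, 122, 123, 118, 122, 151, 154, 156, 153, 156, 158, 157, 153, 154, 156, 157, 160]
285 [154, 157, 155, 157, 158, 158, 157, 154, 153, 153, 155, 151, 127, 91, 86, 96, 109, 122, 123, 124, 122, 122, 123, 123, 122, 125, 126, 127, 126, 123, 127, 123, 123, 118, 131, 153, 158, 157, 153, 157, 155, 157, 157, 156, 157, 157, 157]
(150, 186) 0.46725055547229116
(155, 177) 0.45886759813547096
(155, 195) 0.4758234369539351
screw [0.51437253 0.10279254 0.15      ] 0.46320571123488957
```

View pics/c5.png

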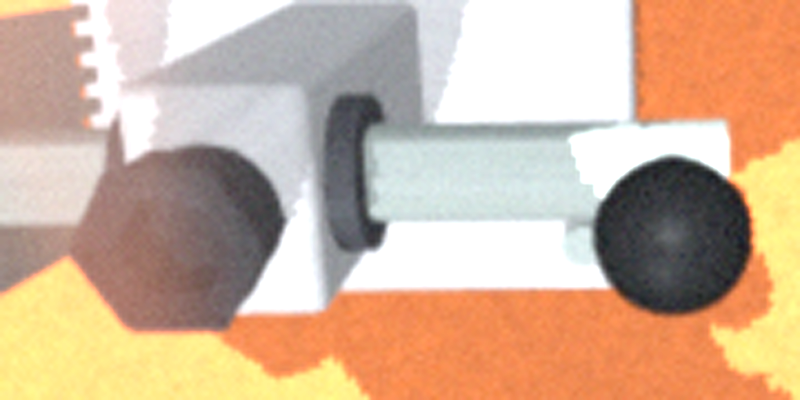

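apply_moves --motion '[{"offset": [41, 0, 5], "rot": [0, 0, 0]}, {"offset": [5, 0, 5], "rot": [0, 0, 0]}, {"offset": [0, 0, 30], "rot": [0, 0, 0]}, {"offset": [0, 0, 30], "rot": [0, 0, 0]}, {"offset": [-3, 0, 0], "rot": [0, 0, 0]}, {"offset": [-3, 0, 0], "rot": [0, 0, 0]}, {"offset": [-2, 0, 0], "rot": [0, 0, 0]}, {"offset": [-2, 0, 0], "rot": [0, 0, 0]}, {"offset": [-1.6, 0, 0], "rot": [0, 0, 0]}, {"offset": [0, 0, 0], "rot": [0, 0, 0]}, {"offset": [0, 0, 0], "rot": [0, 0, 0]}, {"offset": [0, 0, 0], "rot": [0, 0, 0]}]'

```text
time: 12.78
position: [0.5215, 0.1868, 0.3121]
tool_rot: [0.001, 0.145, 0.989, 0.0]
ft_force: [-0.1, 0.5, -0.6]
grip_width: -0.003
```

```bash
python3 -c "
from h import *
st();print(env.sense()['position']@e)"
```

```text
t 12.78 tcp [0.5215 0.1868 0.3121] x@ 163.3 z [ 1.8e-03  3.0e-04 -1.0e+00] F [-0.07  0.46 -0.57] T [0.046 0.044 0.003] grip -0.003 q [ 0.21  0.41 -0.32  0.84 -0.    0.5 ]
0.4459102215731544
```

apply_moves --motion '[{"offset": [2, 0, -10], "rot": [0, 0, 0]}, {"offset": [0, 0, -30], "rot": [0, 0, 0]}, {"offset": [0, 0, -30], "rot": [0, 0, 0]}, {"offset": [-37, 0, 0], "rot": [0, 0, 0]}, {"offset": [0, -30, -5], "rot": [0, 0, 0]}, {"offset": [0, -30, -5], "rot": [0, 0, 0]}, {"offset": [0, 0, 0], "rot": [0, 0, 0]}, {"offset": [0, 0, 0], "rot": [0, 0, 0]}, {"offset": [0, 0, 0], "rot": [0, 0, 0]}, {"offset": [0, 0, 0], "rot": [0, 0, 0]}]'

```text
time: 13.62
position: [0.5374, 0.1199, 0.3919]
tool_rot: [0.0, 0.145, 0.989, 0.0]
ft_force: [0.5, 0.1, 0.2]
grip_width: 0.001
```

```bash
python3 - <<'E'
from h import *
st();d=grab('wrist','w6.png');u,v=proj(d,[.545,.179,.155]);print(u,v);U,V=proj(d,[.5217,.098,.15]);print(U,V)
u,v=int(u),int(v);knob(u-26,v-26,u+26,v+26,45)
x0,y0=int(U)-60,int(V)-45
im=cv2.resize(d['frame'][y0:y0+90,x0:x0+180,::-1],(800,400),interpolation=cv2.INTER_CUBIC);im=np.clip(255*(im/255.)**.5,0,255).astype(np.uint8);cv2.imwrite('pics/c6.png',im);print(x0,y0)
E
```

```text
t 13.62 tcp [0.5374 0.1199 0.3919] x@ 163.35 z [ 9.e-04  3.e-04 -1.e+00] F [0.49 0.13 0.17] T [ 0.041 -0.001 -0.018] grip 0.001 q [ 0.09  0.34 -0.21  1.02  0.    0.38]
396.98756943750936 203.6112014167728
287.92853968733783 202.8255156457118
px [398.00127389 203.8866242 ] [ 12  12  33  31 785]
knob [0.5452 0.1798 0.155 ] theta -0.35 err 1.0025000936816908e-06
227 157
```

View pics/c6.png

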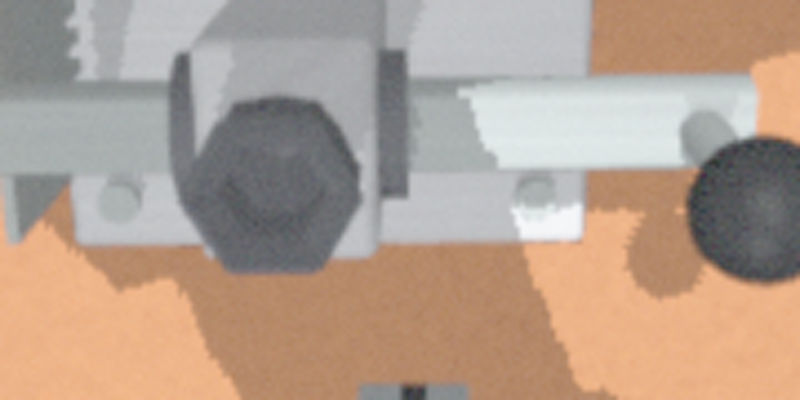

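The enlarged crop shows the hex screw head with its top-face centre at crop (274,195), so px (288.7,201), and the bottom edge level. The knob is at -0.35 degrees, i.e. upright. Both agree on the screw at about (0.5208,0.0985). Now to the key in the rest.

apply_moves --motion '[{"offset": [-18.4, -33.4, 0], "rot": [0, 0, 0]}, {"offset": [-18.4, -33.4, 0], "rot": [0, 0, 0]}, {"offset": [-18.4, -33.4, 0], "rot": [0, 0, 0]}, {"offset": [-18.4, -33.4, 0], "rot": [0, 0, 0]}, {"offset": [-18.4, -33.4, 0], "rot": [0, 0, 0]}, {"offset": [-18.4, -33.4, 0], "rot": [0, 0, 0]}, {"offset": [-18.4, -33.4, 0], "rot": [0, 0, 0]}, {"offset": [-18.4, -33.4, 10], "rot": [0, 0, 0]}, {"offset": [-18.4, -33.4, 15], "rot": [0, 0, 0]}, {"offset": [-18.4, -33.4, 15], "rot": [0, 0, 0]}, {"offset": [-18.4, -33.4, 15], "rot": [0, 0, 0]}, {"offset": [0, 0, 5], "rot": [0, 0, -5.7]}, {"offset": [0, 0, 0], "rot": [0, 0, 0]}, {"offset": [0, 0, 0], "rot": [0, 0, 0]}, {"offset": [0, 0, 0], "rot": [0, 0, 0]}]' --gripper 0

```text
time: 14.97
position: [0.626, -0.2894, 0.332]
tool_rot: [0.0, 0.096, 0.995, 0.0]
ft_force: [-0.5, 0.4, 1.6]
grip_width: 0.498
```

```bash
python3 - <<'E'
from h import *
st();d=grab('wrist','w7.png');print(proj(d,[.588,-.294,.105]))
E
```

```text
t 14.97 tcp [ 0.626  -0.2894  0.332 ] x@ 169.0 z [ 3.e-04  2.e-04 -1.e+00] F [-0.46  0.4   1.63] T [ 0.001  0.036 -0.028] grip 0.498 q [-0.54  0.64  0.12  1.05  0.   -0.35]
(np.float64(303.9724708357169), np.float64(172.39190037243682))
```

View pics/w7.png

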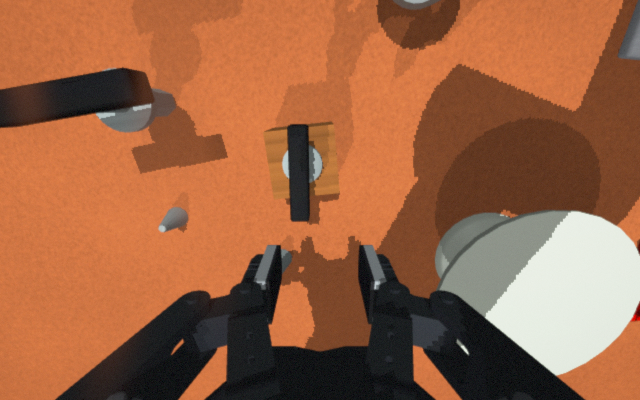

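Wrist view: the key's bar in the block runs from (298,125) to (300,220), well aligned with the tool. The big key is at left, clear of the fingers. Measure, then grasp.

```bash
python3 - <<'E'
from h import *
d=grab('wrist');x0,y0,x1,y1=280,115,325,230
m=(d['frame'][y0:y1,x0:x1].max(2)<50).astype(np.uint8);n,l,s,c=cv2.connectedComponentsWithStats(m);i=1+np.argmax(s[1:,4]);ys,xs=np.where(l==i)
r=cv2.minAreaRect(np.c_[xs+x0,ys+y0].astype(np.float32));print(r,s[i])
# top-face: line fit per end
a=onz(d,r[0][0],ys.min()+y0,.105);b=onz(d,r[0][0],ys.max()+y0,.105);print(a,b,np.linalg.norm(a-b))
top=[np.mean(xs[ys==q])+x0 for q in(ys.min()+5,ys.max()-5)];print(top)
p=onz(d,top[0],ys.min()+5+y0,.105);q=onz(d,top[1],ys.max()-5+y0,.105);print(np.degrees(np.arctan2(*(q-p)[1::-1])),(p+q)/2)
print(to([*((p+q)/2)[:2],.097]))
E
```

```text
((299.04925537109375, 171.57656860351562), (95.29722595214844, 19.802833557128906), 88.21009063720703) [   8    9   21   96 1797]
[ 0.55532232 -0.29039455  0.105     ] [ 0.62227126 -0.30502638  0.105     ] 0.06852920150617083
[np.float64(297.5), np.float64(300.0)]
-10.691025800254685 [ 0.58841112 -0.29780033  0.105     ]
[ 35.5 -15.4  80.7]
```

apply_moves --motion '[{"offset": [35.5, -15.4, 0], "rot": [0, 0, 0]}, {"offset": [0, 0, 28], "rot": [0, 0, 0]}, {"offset": [0, 0, 28], "rot": [0, 0, 0]}, {"offset": [0, 0, 25], "rot": [0, 0, 0]}, {"offset": [0, 0, 0], "rot": [0, 0, 0]}, {"offset": [0, 0, 0], "rot": [0, 0, 0]}, {"offset": [0, 0, 0], "rot": [0, 0, 0]}]'

```text
time: 15.65
position: [0.5887, -0.2989, 0.2525]
tool_rot: [0.001, 0.095, 0.995, -0.001]
ft_force: [-0.1, -1.0, 0.6]
grip_width: 0.502
```

apply_moves --motion '[{"offset": [0, 0, 0], "rot": [0, 0, 0]}, {"offset": [0, 0, 0], "rot": [0, 0, 0]}, {"offset": [0, 0, 0], "rot": [0, 0, 0]}, {"offset": [0, 0, 0], "rot": [0, 0, 0]}, {"offset": [0, 0, 0], "rot": [0, 0, 0]}, {"offset": [0, 0, 0], "rot": [0, 0, 0]}, {"offset": [0, 0, 0], "rot": [0, 0, 0]}, {"offset": [0, 0, 0], "rot": [0, 0, 0]}]' --gripper 1

```text
time: 16.32
position: [0.5886, -0.2995, 0.2523]
tool_rot: [0.001, 0.096, 0.995, -0.001]
ft_force: [0.1, 1.2, 6.6]
grip_width: 0.153
```

```bash
python3 -c "
from h import *
st()"
```

```text
t 16.32 tcp [ 0.5886 -0.2995  0.2523] x@ 169.01 z [ 0.0028 -0.0014 -1.    ] F [0.06 1.19 6.57] T [ 0.165  0.021 -0.051] grip 0.153 q [-0.58  0.65 -0.07  0.84  0.   -0.39]
```

apply_moves --motion '[{"offset": [0, 0, -10], "rot": [0, 0, 0]}, {"offset": [0, 0, -20], "rot": [0, 0, 0]}, {"offset": [0, 0, -25], "rot": [0, 0, 0]}, {"offset": [0, 0, -30], "rot": [0, 0, 0]}, {"offset": [0, 0, -30], "rot": [0, 0, 0]}, {"offset": [0, 0, -30], "rot": [0, 0, 0]}, {"offset": [0, 0, -25], "rot": [0, 0, 0]}, {"offset": [0, 0, -10], "rot": [0, 0, 0]}, {"offset": [0, 0, 0], "rot": [0, 0, 5.7]}, {"offset": [0, 0, 0], "rot": [0, 0, 0]}, {"offset": [0, 0, 0], "rot": [0, 0, 0]}]'

```text
time: 17.23
position: [0.5875, -0.299, 0.4295]
tool_rot: [-0.001, 0.144, 0.99, 0.0]
ft_force: [-0.6, 0.7, -0.5]
grip_width: 0.15
```

```bash
python3 -c "
from h import *
st();print(to([.5208,.0985,.278]))"
```

```text
t 17.23 tcp [ 0.5875 -0.299   0.4295] x@ 163.43 z [-0.0016  0.001  -1.    ] F [-0.6   0.74 -0.5 ] T [-0.049  0.029 -0.024] grip 0.15 q [-0.58  0.52  0.18  1.23 -0.   -0.29]
[177.4 361.9  -3.1]
```

apply_moves --motion '[{"offset": [9, 18, 0], "rot": [0, 0, 0]}, {"offset": [14, 28, 0], "rot": [0, 0, 0]}, {"offset": [16, 33, 0], "rot": [0, 0, 0]}, {"offset": [16, 33, 0], "rot": [0, 0, 0]}, {"offset": [16, 33, 0], "rot": [0, 0, 0]}, {"offset": [16, 33, 0], "rot": [0, 0, 0]}, {"offset": [16, 33, 0], "rot": [0, 0, 0]}, {"offset": [16, 33, 0], "rot": [0, 0, 0]}, {"offset": [16, 33, 0], "rot": [0, 0, 0]}, {"offset": [16, 33, 0], "rot": [0, 0, 0]}, {"offset": [15, 30, 0], "rot": [0, 0, 0]}, {"offset": [7.4, 14.4, 0], "rot": [0, 0, 0]}, {"offset": [4, 7.6, 0], "rot": [0, 0, 0]}, {"offset": [0, 0, 0], "rot": [0, 0, 0]}, {"offset": [0, 0, 0], "rot": [0, 0, 0]}, {"offset": [0, 0, 0], "rot": [0, 0, 0]}, {"offset": [0, 0, 0], "rot": [0, 0, 0]}]'

```text
time: 18.65
position: [0.5222, 0.0973, 0.4302]
tool_rot: [-0.0, 0.146, 0.989, -0.0]
ft_force: [-0.3, -0.0, -1.9]
grip_width: 0.152
```

```bash
python3 -c "
from h import *
st();print(to([.5208,.0985,.278]))
d=grab('wrist','w8.png');print(proj(d,[.5208,.0985,.15]),proj(d,[.5208,.0985,.192]))
s=grab('scene');t=grab('top')
f=lambda im,x,y,w,h:cv2.resize(im[y:y+h,x:x+w,::-1],(400,300),interpolation=cv2.INTER_CUBIC)
cv2.imwrite('pics/m8.png',np.hstack([cv2.resize(np.clip(255*(d['frame'][110:260,220:420,::-1]/255.)**.6,0,255).astype(np.uint8),(400,300)),f(s['frame'],300,110,80,60)]))"
```

```text
t 18.65 tcp [0.5222 0.0973 0.4302] x@ 163.21 z [-3.e-04 -4.e-04 -1.e+00] F [-0.28 -0.03 -1.9 ] T [ 0.017 -0.024 -0.018] grip 0.152 q [ 0.05  0.28 -0.2   1.1  -0.    0.34]
[ 1.7  0.7 -2.8]
(np.float64(321.35071719121515), np.float64(197.10748424852886)) (np.float64(321.66262519629856), np.float64(213.0375020286435))
```

View pics/m8.png

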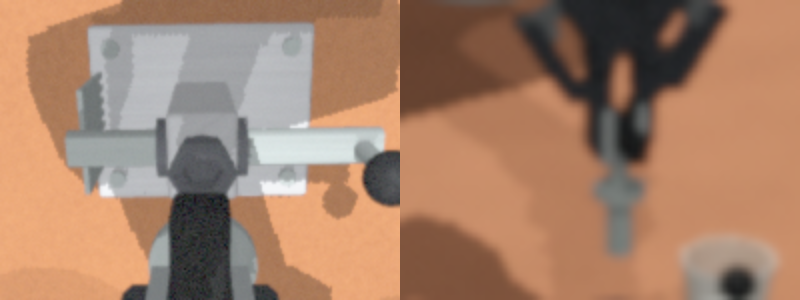

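apply_moves --motion '[{"offset": [1.7, 0.7, 10], "rot": [0, 0, 0]}, {"offset": [0, 0, 15], "rot": [0, 0, 0]}, {"offset": [0, 0, 10], "rot": [0, 0, 0]}, {"offset": [0, 0, 5], "rot": [0, 0, 0]}, {"offset": [0, 0, 0], "rot": [0, 0, 0]}, {"offset": [0, 0, 0], "rot": [0, 0, 0]}, {"offset": [0, 0, 0], "rot": [0, 0, 0]}]'

```text
time: 19.38
position: [0.5207, 0.0997, 0.3909]
tool_rot: [0.0, 0.145, 0.989, 0.0]
ft_force: [0.1, 0.1, -0.4]
grip_width: 0.151
```

```bash
python3 -c "
from h import *
st();print(to([.5208,.0985,.232]));s=grab('scene','s9.png');w=grab('wrist')
print('scene mouth',proj(s,[.5208,.0985,.15]),'tip',proj(s,[.5208,.0985,.153]))
cv2.imwrite('pics/m9.png',np.hstack([cv2.resize(s['frame'][135:195,310:370,::-1],(400,400),interpolation=cv2.INTER_CUBIC),cv2.resize(np.clip(255*(w['frame'][130:230,270:370,::-1]/255.)**.6,0,255).astype(np.uint8),(400,400))]))"
```

```text
t 19.38 tcp [0.5207 0.0997 0.3909] x@ 163.31 z [ 8.e-04  0.e+00 -1.e+00] F [ 0.09  0.09 -0.43] T [ 0.01  -0.041  0.025] grip 0.151 q [ 0.05  0.3  -0.27  1.   -0.    0.34]
[-0.4 -1.2  3.9]
scene mouth (np.float64(342.8802732580683), np.float64(171.50859919921743)) tip (np.float64(342.8996255749054), np.float64(170.69057912208882))
```

View pics/m9.png

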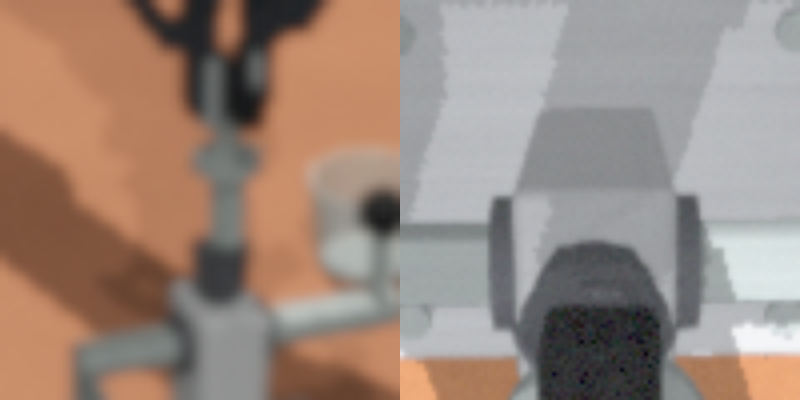

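The key hex is about 1 to 2 mm towards the knob relative to the head (scene crop x 228 vs 221; wrist crop 602 vs 597). I'll correct that and lower it gently.

apply_moves --motion '[{"offset": [-0.3, -1.4, 0], "rot": [0, 0, 0]}, {"offset": [0, 0, 2], "rot": [0, 0, 0]}, {"offset": [0, 0, 2], "rot": [0, 0, 0]}, {"offset": [0, 0, 1.5], "rot": [0, 0, 0]}, {"offset": [0, 0, 1.5], "rot": [0, 0, 0]}, {"offset": [0, 0, 0], "rot": [0, 0, 0]}, {"offset": [0, 0, 0], "rot": [0, 0, 0]}]'

```text
time: 20.07
position: [0.5202, 0.0982, 0.3833]
tool_rot: [-0.0, 0.145, 0.989, -0.0]
ft_force: [-0.8, -0.6, -0.6]
grip_width: 0.153
```

apply_moves --motion '[{"offset": [0, 0, 1], "rot": [0, 0, 0]}, {"offset": [0, 0, 1], "rot": [0, 0, 0]}, {"offset": [0, 0, 0], "rot": [0, 0, 0]}, {"offset": [0, 0, 0], "rot": [0, 0, 0]}]'

```text
time: 20.4
position: [0.5202, 0.0981, 0.3812]
tool_rot: [-0.0, 0.145, 0.989, -0.0]
ft_force: [-1.9, -1.9, -0.8]
grip_width: 0.15
```

apply_moves --motion '[{"offset": [0, 0, 1], "rot": [0, 0, 0]}, {"offset": [0, 0, 1], "rot": [0, 0, 0]}, {"offset": [0, 0, 0], "rot": [0, 0, 0]}, {"offset": [0, 0, 0], "rot": [0, 0, 0]}]'

```text
time: 20.73
position: [0.5202, 0.0982, 0.3791]
tool_rot: [-0.0, 0.145, 0.989, -0.0]
ft_force: [-1.5, -3.6, -2.3]
grip_width: 0.154
```

```bash
python3 -c "
from h import *
st();print(to([.5208,.0985,.214]))"
```

```text
t 20.73 tcp [0.5202 0.0982 0.3791] x@ 163.3 z [-8.e-04 -4.e-04 -1.e+00] F [-1.45 -3.55 -2.31] T [-0.563  0.459  0.037] grip 0.154 q [ 0.05  0.31 -0.29  0.98 -0.    0.34]
[-0.5  0.5 10.1]
```

Already 8 mm inside the socket with almost no vertical force; relieve the side force and go on down.

apply_moves --motion '[{"offset": [0, -0.6, 1], "rot": [0, 0, 0]}, {"offset": [0, 0, 2], "rot": [0, 0, 0]}, {"offset": [0, 0, 2], "rot": [0, 0, 0]}, {"offset": [0, 0, 0], "rot": [0, 0, 0]}, {"offset": [0, 0, 0], "rot": [0, 0, 0]}]'

```text
time: 21.15
position: [0.5202, 0.0978, 0.3741]
tool_rot: [-0.0, 0.145, 0.989, 0.0]
ft_force: [-1.4, -0.6, -1.3]
grip_width: 0.15
```

apply_moves --motion '[{"offset": [0, 0, 1.5], "rot": [0, 0, 0]}, {"offset": [0, 0, 1.5], "rot": [0, 0, 0]}, {"offset": [0, 0, 0.7], "rot": [0, 0, 0]}, {"offset": [0, 0, 0], "rot": [0, 0, 0]}, {"offset": [0, 0, 0], "rot": [0, 0, 0]}]'

```text
time: 21.57
position: [0.5202, 0.0978, 0.3706]
tool_rot: [-0.0, 0.145, 0.989, 0.0]
ft_force: [-0.8, -0.9, -1.7]
grip_width: 0.152
```

```bash
python3 -c "
from h import *
st()
for i in range(6): s=env.sense();print(s['time'],s['torque'].round(3),s['ft_force'].round(2));grab('top')"
```

```text
t 21.57 tcp [0.5202 0.0978 0.3706] x@ 163.31 z [-1.e-04  2.e-04 -1.e+00] F [-0.75 -0.89 -1.71] T [-0.32   0.229  0.022] grip 0.152 q [ 0.05  0.31 -0.3   0.96  0.    0.34]
21.5667 [-0.32   0.229  0.022] [-0.75 -0.89 -1.71]
21.6167 [-0.314  0.286  0.049] [ 0.1  -2.05 -1.84]
21.6667 [-0.306  0.268  0.021] [-1.25 -1.08 -2.76]
21.7167 [-0.288  0.297  0.009] [-0.68 -0.76 -2.29]
21.7667 [-0.27   0.287  0.001] [-0.31 -1.   -1.61]
21.8167 [-0.281  0.318  0.034] [-0.93 -0.59 -1.82]
```

apply_moves --motion '[{"offset": [0, 0, 0], "rot": [0, 0, 2]}, {"offset": [0, 0, 0], "rot": [0, 0, 3]}, {"offset": [0, 0, 0], "rot": [0, 0, 3]}, {"offset": [0, 0, 0], "rot": [0, 0, 3]}, {"offset": [0, 0, 0], "rot": [0, 0, 3]}, {"offset": [0, 0, 0], "rot": [0, 0, 3]}, {"offset": [0, 0, 0], "rot": [0, 0, 2]}, {"offset": [0, 0, 0], "rot": [0, 0, 1]}]'

```text
time: 22.53
position: [0.5198, 0.0978, 0.3707]
tool_rot: [-0.001, 0.315, 0.949, -0.0]
ft_force: [-2.0, -0.9, -0.6]
grip_width: 0.156
```

```bash
cat >> h.py <<'E'
def tq(n=4):
    T=[];F=[]
    for i in range(n): s=env.sense();T.append(s['torque']);F.append(s['ft_force']);env.get_image('top')
    r=R();print('t',s['time'],'yaw',np.degrees(np.arctan2(r[1,0],r[0,0])).round(2),'T',np.mean(T,0).round(3),'Tz sd',np.std(T,0)[2].round(3),'F',np.mean(F,0).round(2))
E
python3 -c "
from h import *
tq()"
```

```text
t 22.6833 yaw 143.35 T [-0.299  0.868  0.129] Tz sd 0.031 F [-3.18 -1.19 -0.5 ]
```

apply_moves --motion '[{"offset": [0, 0, 0], "rot": [0, 0, 2]}, {"offset": [0, 0, 0], "rot": [0, 0, 2]}, {"offset": [0, 0, 0], "rot": [0, 0, 1]}, {"offset": [0, 0, 0], "rot": [0, 0, 0]}]'

```text
time: 23.07
position: [0.5199, 0.0978, 0.3707]
tool_rot: [-0.0, 0.356, 0.935, -0.0]
ft_force: [-5.3, -1.1, 1.2]
grip_width: 0.153
```

```bash
python3 -c "
from h import *
tq()"
```

```text
t 23.2167 yaw 138.34 T [-0.234  1.221  0.1  ] Tz sd 0.024 F [-4.75 -1.31  0.55]
```

apply_moves --motion '[{"offset": [0, 0, 0], "rot": [0, 0, 2]}, {"offset": [0, 0, 0], "rot": [0, 0, 2]}, {"offset": [0, 0, 0], "rot": [0, 0, 0]}]'

```text
time: 23.52
position: [0.5199, 0.0978, 0.3707]
tool_rot: [-0.0, 0.389, 0.921, -0.0]
ft_force: [-4.6, -1.7, 1.2]
grip_width: 0.155
```

```bash
python3 -c "
from h import *
tq()"
```

```text
t 23.6667 yaw 134.33 T [-0.213  1.365  0.081] Tz sd 0.041 F [-4.93 -0.76  1.17]
```

apply_moves --motion '[{"offset": [0.6, -0.6, 0], "rot": [0, 0, 1.5]}, {"offset": [0, 0, 0], "rot": [0, 0, 1.5]}, {"offset": [0, 0, 0], "rot": [0, 0, 0]}]'

```text
time: 23.97
position: [0.5194, 0.0978, 0.3707]
tool_rot: [-0.0, 0.412, 0.911, 0.0]
ft_force: [-3.7, 0.2, -0.7]
grip_width: 0.149
```

```bash
python3 -c "
from h import *
tq(6)"
```

```text
t 24.2167 yaw 131.33 T [-0.082  0.956  0.075] Tz sd 0.018 F [-3.69 -0.07 -0.87]
```

apply_moves --motion '[{"offset": [0, 0, 0], "rot": [0, 0, 1.5]}, {"offset": [0, 0, 0], "rot": [0, 0, 1.5]}, {"offset": [0, 0, 0], "rot": [0, 0, 0]}]'

```text
time: 24.52
position: [0.5193, 0.0978, 0.3707]
tool_rot: [-0.0, 0.436, 0.9, 0.0]
ft_force: [-4.2, -0.9, -1.8]
grip_width: 0.15
```

```bash
python3 -c "
from h import *
tq(6)"
```

```text
t 24.7667 yaw 128.33 T [0.058 0.926 0.082] Tz sd 0.037 F [-3.6  -0.23 -1.52]
```

apply_moves --motion '[{"offset": [0.4, -0.5, 0], "rot": [0, 0, 1.3]}, {"offset": [0, 0, 0], "rot": [0, 0, 1.2]}, {"offset": [0, 0, 0], "rot": [0, 0, 0]}]'

```text
time: 25.07
position: [0.5189, 0.0978, 0.3707]
tool_rot: [0.0, 0.456, 0.89, 0.0]
ft_force: [-1.7, 0.7, -3.3]
grip_width: 0.151
```

```bash
python3 -c "
from h import *
tq(6)"
```

```text
t 25.3167 yaw 125.81 T [0.224 0.417 0.11 ] Tz sd 0.034 F [-1.69  1.04 -4.04]
```

apply_moves --motion '[{"offset": [0, 0, 0], "rot": [0, 0, 1.3]}, {"offset": [0, 0, 0], "rot": [0, 0, 1.2]}, {"offset": [0, 0, 0], "rot": [0, 0, 0]}]'

```text
time: 25.62
position: [0.5188, 0.0978, 0.3707]
tool_rot: [0.0, 0.475, 0.88, 0.0]
ft_force: [-0.7, 1.1, -4.9]
grip_width: 0.15
```

```bash
python3 -c "
from h import *
tq(6)"
```

```text
t 25.8667 yaw 123.31 T [0.35  0.193 0.096] Tz sd 0.036 F [-0.6   1.48 -4.86]
```

apply_moves --motion '[{"offset": [0, 0, 0.5], "rot": [0, 0, 1.3]}, {"offset": [0, 0, 0], "rot": [0, 0, 1.2]}, {"offset": [0, 0, 0], "rot": [0, 0, 0]}]'

```text
time: 26.17
position: [0.5188, 0.0978, 0.3707]
tool_rot: [0.0, 0.494, 0.869, 0.0]
ft_force: [-1.5, 2.2, -0.4]
grip_width: 0.154
```

```bash
python3 -c "
from h import *
tq(6)"
```

```text
t 26.4167 yaw 120.81 T [0.404 0.501 0.094] Tz sd 0.019 F [-1.76  1.58  0.99]
```

apply_moves --motion '[{"offset": [0, 0, 0], "rot": [0, 0, 1.3]}, {"offset": [0, 0, 0], "rot": [0, 0, 1.2]}, {"offset": [0, 0, 0], "rot": [0, 0, 0]}]'

```text
time: 26.72
position: [0.5188, 0.0978, 0.3706]
tool_rot: [0.0, 0.513, 0.858, 0.0]
ft_force: [-2.0, 2.5, 3.6]
grip_width: 0.147
```

```bash
python3 -c "
from h import *
tq(6)"
```

```text
t 26.9667 yaw 118.31 T [0.457 0.643 0.076] Tz sd 0.038 F [-2.14  1.75  4.71]
```

apply_moves --motion '[{"offset": [0, 0, 0], "rot": [0, 0, 1.3]}, {"offset": [0, 0, 0], "rot": [0, 0, 1.2]}, {"offset": [0, 0, 0], "rot": [0, 0, 0]}]'

```text
time: 27.27
position: [0.5188, 0.0978, 0.3706]
tool_rot: [0.0, 0.532, 0.847, 0.0]
ft_force: [-2.2, 2.0, 4.8]
grip_width: 0.153
```

```bash
python3 -c "
from h import *
tq(6)"
```

```text
t 27.5167 yaw 115.81 T [0.478 0.648 0.087] Tz sd 0.028 F [-2.74  1.87  5.36]
```

apply_moves --motion '[{"offset": [0, 0, 0], "rot": [0, 0, 1.3]}, {"offset": [0, 0, 0], "rot": [0, 0, 1.2]}, {"offset": [0, 0, 0], "rot": [0, 0, 0]}]'

```text
time: 27.82
position: [0.5188, 0.0978, 0.3706]
tool_rot: [0.0, 0.55, 0.835, 0.0]
ft_force: [-2.3, 2.2, 5.9]
grip_width: 0.154
```

```bash
python3 -c "
from h import *
tq(6)"
```

```text
t 28.0667 yaw 113.31 T [0.514 0.679 0.089] Tz sd 0.02 F [-2.64  2.15  5.87]
```

apply_moves --motion '[{"offset": [0, 0, 0], "rot": [0, 0, 1.3]}, {"offset": [0, 0, 0], "rot": [0, 0, 1.2]}, {"offset": [0, 0, 0], "rot": [0, 0, 0]}]'

```text
time: 28.37
position: [0.5188, 0.0979, 0.3706]
tool_rot: [0.0, 0.568, 0.823, 0.0]
ft_force: [-2.4, 2.5, 5.0]
grip_width: 0.149
```

```bash
python3 -c "
from h import *
tq(6)"
```

```text
t 28.6167 yaw 110.81 T [0.558 0.717 0.094] Tz sd 0.024 F [-2.52  2.29  5.46]
```

apply_moves --motion '[{"offset": [0, 0, 0], "rot": [0, 0, 1.3]}, {"offset": [0, 0, 0], "rot": [0, 0, 1.2]}, {"offset": [0, 0, 0], "rot": [0, 0, 0]}]'

```text
time: 28.92
position: [0.5188, 0.0979, 0.3706]
tool_rot: [0.0, 0.586, 0.81, 0.0]
ft_force: [-2.6, 1.6, 5.1]
grip_width: 0.154
```

```bash
python3 -c "
from h import *
tq(6)"
```

```text
t 29.1667 yaw 108.32 T [0.579 0.738 0.111] Tz sd 0.046 F [-2.68  2.54  5.41]
```

apply_moves --motion '[{"offset": [0, 0, 0], "rot": [0, 0, 1]}, {"offset": [0, 0, 0], "rot": [0, 0, 1]}, {"offset": [0, 0, 0], "rot": [0, 0, 0]}]'

```text
time: 29.47
position: [0.5187, 0.0979, 0.3706]
tool_rot: [-0.0, 0.6, 0.8, 0.0]
ft_force: [-2.1, 2.3, 6.0]
grip_width: 0.152
```

```bash
python3 -c "
from h import *
tq(6)"
```

```text
t 29.7167 yaw 106.32 T [0.591 0.706 0.096] Tz sd 0.032 F [-2.49  2.32  5.8 ]
```

apply_moves --motion '[{"offset": [0, 0, 0], "rot": [0, 0, 1]}, {"offset": [0, 0, 0], "rot": [0, 0, 1]}, {"offset": [0, 0, 0], "rot": [0, 0, 0]}]'

```text
time: 30.02
position: [0.5187, 0.0979, 0.3706]
tool_rot: [-0.0, 0.614, 0.79, 0.0]
ft_force: [-2.7, 2.0, 6.2]
grip_width: 0.15
```

```bash
python3 -c "
from h import *
tq(6)"
```

```text
t 30.2667 yaw 104.32 T [0.62  0.724 0.095] Tz sd 0.029 F [-2.62  2.44  5.84]
```

apply_moves --motion '[{"offset": [0, 0, 0], "rot": [0, 0, 1]}, {"offset": [0, 0, 0], "rot": [0, 0, 1]}, {"offset": [0, 0, 0], "rot": [0, 0, 0]}]'

```text
time: 30.57
position: [0.5187, 0.0979, 0.3706]
tool_rot: [-0.0, 0.627, 0.779, 0.0]
ft_force: [-2.1, 3.3, 6.0]
grip_width: 0.151
```

```bash
python3 -c "
from h import *
tq(6)"
```

```text
t 30.8167 yaw 102.32 T [0.645 0.73  0.125] Tz sd 0.012 F [-2.63  2.73  5.3 ]
```

apply_moves --motion '[{"offset": [0, 0, 0], "rot": [0, 0, 1]}, {"offset": [0, 0, 0], "rot": [0, 0, 1]}, {"offset": [0, 0, 0], "rot": [0, 0, 0]}]'

```text
time: 31.12
position: [0.5187, 0.0979, 0.3706]
tool_rot: [-0.0, 0.641, 0.768, 0.0]
ft_force: [-1.8, 2.5, 4.6]
grip_width: 0.153
```

```bash
python3 -c "
from h import *
tq(6)"
```

```text
t 31.3667 yaw 100.33 T [0.677 0.734 0.134] Tz sd 0.031 F [-2.52  2.35  5.33]
```

apply_moves --motion '[{"offset": [0, 0, 0], "rot": [0, 0, 1]}, {"offset": [0, 0, 0], "rot": [0, 0, 0.5]}, {"offset": [0, 0, 0], "rot": [0, 0, 0]}]'

```text
time: 31.67
position: [0.5187, 0.098, 0.3705]
tool_rot: [-0.0, 0.651, 0.759, 0.0]
ft_force: [-2.3, 2.7, 6.0]
grip_width: 0.152
```

```bash
python3 -c "
from h import *
tq(6)"
```

```text
t 31.9167 yaw 98.83 T [0.699 0.76  0.204] Tz sd 0.022 F [-2.73  2.66  5.59]
```

apply_moves --motion '[{"offset": [0, 0, 0], "rot": [0, 0, 1]}, {"offset": [0, 0, 0], "rot": [0, 0, 0.5]}, {"offset": [0, 0, 0], "rot": [0, 0, 0]}]'

```text
time: 32.22
position: [0.5187, 0.098, 0.3705]
tool_rot: [-0.0, 0.661, 0.751, 0.0]
ft_force: [-3.3, 2.8, 5.3]
grip_width: 0.148
```

```bash
python3 -c "
from h import *
tq(6)"
```

```text
t 32.4667 yaw 97.34 T [0.707 0.719 0.186] Tz sd 0.019 F [-2.6   2.65  5.17]
```

apply_moves --motion '[{"offset": [0, 0, 0], "rot": [0, 0, 1]}, {"offset": [0, 0, 0], "rot": [0, 0, 0.5]}, {"offset": [0, 0, 0], "rot": [0, 0, 0]}]'

```text
time: 32.77
position: [0.5187, 0.098, 0.3705]
tool_rot: [-0.0, 0.67, 0.742, 0.0]
ft_force: [-1.9, 2.0, 6.1]
grip_width: 0.153
```

```bash
python3 -c "
from h import *
tq(10)"
```

```text
t 33.2167 yaw 95.84 T [0.735 0.728 0.249] Tz sd 0.033 F [-2.42  2.53  5.21]
```

apply_moves --motion '[{"offset": [0, 0, 0], "rot": [0, 0, 1]}, {"offset": [0, 0, 0], "rot": [0, 0, 0.7]}, {"offset": [0, 0, 0], "rot": [0, 0, 0]}]'

```text
time: 33.52
position: [0.5187, 0.098, 0.3705]
tool_rot: [-0.0, 0.681, 0.732, 0.001]
ft_force: [-2.5, 3.5, 4.5]
grip_width: 0.148
```

```bash
python3 -c "
from h import *
tq(12)"
```

```text
t 34.0667 yaw 94.15 T [0.749 0.719 0.236] Tz sd 0.021 F [-2.69  2.82  5.34]
```

apply_moves --motion '[{"offset": [0, 0, 0], "rot": [0, 0, 1]}, {"offset": [0, 0, 0], "rot": [0, 0, 0.5]}, {"offset": [0, 0, 0], "rot": [0, 0, 0]}]'

```text
time: 34.37
position: [0.5187, 0.0981, 0.3705]
tool_rot: [-0.0, 0.691, 0.723, 0.0]
ft_force: [-2.1, 3.8, 6.0]
grip_width: 0.151
```

```bash
python3 -c "
from h import *
tq(10)
print(env.sense()['joint_torque'].round(3),env.sense()['grip_width'])"
```

```text
t 34.8167 yaw 92.66 T [0.784 0.722 0.284] Tz sd 0.026 F [-2.61  3.14  5.19]
[ -2.026 -40.264  24.992  -1.192  -1.069   0.281] 0.1503923303562271
```

apply_moves --motion '[{"offset": [0, 0, 0], "rot": [0, 0, 1]}, {"offset": [0, 0, 0], "rot": [0, 0, 0.4]}, {"offset": [0, 0, 0], "rot": [0, 0, 0]}]'

```text
time: 35.12
position: [0.5187, 0.0981, 0.3705]
tool_rot: [-0.0, 0.699, 0.715, 0.0]
ft_force: [-2.8, 3.1, 5.3]
grip_width: 0.156
```

```bash
python3 -c "
from h import *
tq(12)
print([ (grab('top') and env.sense()['joint_torque'][5].round(3)) for i in range(3)])"
```

```text
t 35.6667 yaw 91.25 T [0.824 0.736 0.306] Tz sd 0.024 F [-2.42  2.92  5.08]
[np.float64(0.307), np.float64(0.307), np.float64(0.307)]
```

apply_moves --motion '[{"offset": [0, 0, 0], "rot": [0, 0, 0.7]}, {"offset": [0, 0, 0], "rot": [0, 0, 0.7]}, {"offset": [0, 0, 0], "rot": [0, 0, 0]}]'

```text
time: 36.12
position: [0.5187, 0.0981, 0.3704]
tool_rot: [-0.0, 0.708, 0.706, 0.001]
ft_force: [-2.4, 3.6, 4.6]
grip_width: 0.152
```

```bash
python3 -c "
from h import *
tq(12)
print(env.sense()['joint_torque'][5].round(4))"
```

```text
Traceback (most recent call last):
  File "h.py", line 37, in tq
    for i in range(n): s=env.sense();T.append(s['torque']);F.append(s['ft_force']);env.get_image('top')
                                                                                   ~~~~~~~~~~~~~^^^^^^^
ValueError: 200 camera calls are used up
```

```bash
python3 -c "
from h import *
s=env.sense();print(s['time'],s['joint_torque'][5].round(4),s['torque'].round(3));st()"
```

```text
36.6667 0.3213 [0.839 0.706 0.319]
t 36.67 tcp [0.5187 0.0981 0.3705] x@ 89.85 z [ 2.0e-04  1.3e-03 -1.0e+00] F [-2.14  2.51  5.23] T [0.839 0.706 0.319] grip 0.152 q [ 0.05  0.31 -0.31  0.95  0.    1.62]
```

apply_moves --motion '[{"offset": [0, 0, 0], "rot": [0, 0, 0.5]}, {"offset": [0, 0, 0], "rot": [0, 0, 0.4]}, {"offset": [0, 0, 0], "rot": [0, 0, 0]}, {"offset": [0, 0, 0], "rot": [0, 0, 0]}, {"offset": [0, 0, 0], "rot": [0, 0, 0]}]'

```text
time: 37.08
position: [0.5187, 0.0981, 0.3704]
tool_rot: [-0.0, 0.714, 0.701, 0.001]
ft_force: [-2.1, 2.6, 5.4]
grip_width: 0.154
```

```bash
python3 -c "
from h import *
s=env.sense();print(s['time'],s['joint_torque'][5].round(4),s['torque'].round(3))"
```

```text
37.0833 0.2916 [0.903 0.722 0.265]
```

apply_moves --motion '[{"offset": [0, 0, 0], "rot": [0, 0, 0.7]}, {"offset": [0, 0, 0], "rot": [0, 0, 0]}, {"offset": [0, 0, 0], "rot": [0, 0, 0]}]'

```text
time: 37.33
position: [0.5187, 0.0981, 0.3705]
tool_rot: [-0.0, 0.718, 0.696, 0.001]
ft_force: [-2.3, 3.1, 4.8]
grip_width: 0.15
```

```bash
python3 -c "
from h import *
s=env.sense();print(s['time'],s['joint_torque'][5].round(4),s['torque'].round(3))"
```

```text
37.3333 0.3514 [0.899 0.716 0.366]
```

apply_moves --motion '[{"offset": [0, 0, 0], "rot": [0, 0, 0.5]}, {"offset": [0, 0, 0], "rot": [0, 0, 0]}, {"offset": [0, 0, 0], "rot": [0, 0, 0]}]'

```text
time: 37.58
position: [0.5187, 0.0981, 0.3705]
tool_rot: [-0.0, 0.721, 0.693, 0.001]
ft_force: [-2.6, 2.6, 4.9]
grip_width: 0.15
```

```bash
python3 -c "
from h import *
s=env.sense();print(s['time'],s['joint_torque'][5].round(4),s['torque'].round(3))"
```

```text
37.5833 0.3682 [0.883 0.702 0.417]
```

Torque is now 0.35–0.37 N m, about 0.26–0.28 above the roughly 0.09 free running, so it's tight. Releasing.

apply_moves --motion '[{"offset": [0, 0, 0], "rot": [0, 0, 0]}, {"offset": [0, 0, 0], "rot": [0, 0, 0]}, {"offset": [0, 0, 0], "rot": [0, 0, 0]}, {"offset": [0, 0, 0], "rot": [0, 0, 0]}, {"offset": [0, 0, 0], "rot": [0, 0, 0]}, {"offset": [0, 0, 0], "rot": [0, 0, 0]}]' --gripper 0

```text
time: 38.08
position: [0.5188, 0.0976, 0.3701]
tool_rot: [0.0, 0.721, 0.693, -0.0]
ft_force: [-0.7, -0.6, -0.1]
grip_width: 0.499
```

apply_moves --motion '[{"offset": [0, 0, -5], "rot": [0, 0, 0]}, {"offset": [0, 0, -10], "rot": [0, 0, 0]}, {"offset": [0, 0, -20], "rot": [0, 0, 0]}, {"offset": [0, 0, -25], "rot": [0, 0, 0]}, {"offset": [0, 0, -25], "rot": [0, 0, 0]}, {"offset": [0, 0, 0], "rot": [0, 0, 0]}, {"offset": [0, 0, 0], "rot": [0, 0, 0]}, {"offset": [0, 0, 0], "rot": [0, 0, 0]}]'

```text
time: 38.75
position: [0.5186, 0.0977, 0.4554]
tool_rot: [0.0, 0.721, 0.693, 0.0]
ft_force: [0.9, -0.5, 0.1]
grip_width: 0.503
```

```bash
python3 -c "
from h import *
st();print(env.finish_job())"
```

```text
t 38.75 tcp [0.5186 0.0977 0.4554] x@ 87.71 z [ 4.e-04 -0.e+00 -1.e+00] F [ 0.9  -0.55  0.07] T [0.009 0.02  0.002] grip 0.503 q [ 0.05  0.26 -0.16  1.16 -0.    1.66]
the job is handed in; nothing more can be done
None
```

I set the knob upright, fitted the small key from the wooden rest into the screw, tightened it and let go. The job was handed in at about 39 s, and its verdict isn't known.

- **Knob:** pinching it from above slipped off twice, so I pushed it the last part with closed fingertips. It measured −0.35° from upright before I fetched the key; I did not measure it again after tightening.
- **Key:** it went into the socket to about 1 mm above the floor with little force.
- **Tightening:** I turned the tool about 75° clockwise. Free running was about 0.09 N m, and torque began rising after about 60°. It ended at 0.35–0.37 N m on the wrist joint, about 0.26–0.28 above free running, at the top of the tight range. The noisier wrist sensor read 0.37 and then 0.42 at the last two steps, which would be at most about 0.33 above free running and still below the bruising limit. The torque also dipped once near the end, from 0.32 to 0.29, before rising again. I did not find out why.
- **Release:** the gripper is open, about 85 mm above its release position, with no contact force. I had used all 200 camera calls, so I could not confirm by picture that the key is still standing or that the other things are undisturbed.
- **Over budget:** I viewed 13 pictures against the 10 allowed.

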